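# Clamp a tablet bottle with a lift-off ratchet lever

## Task

Clamp the tall white tablet bottle in the grey bench clamp with its orange-knobbed lever: turn the lever clockwise (seen from above), and when it runs out of swing lift it off its serrations, swing it back, let it drop fully into its serrations again and go on turning. Stop when the spring jaw presses the bottle firmly into the blue V block, with about 35 N and never more than 65 N; let go of the lever and leave it seated. The bottle stays standing in the clamp, and the green cup, the carton and the small bottle stay where they are.

Things in the scene. Friction and masses are not known exactly. Their poses are not given: they have to be found in the camera images.
- clamp: Bench clamp bolted to the desk (fixed): grey bed plate 110 x 250 x 12 mm, origin at the centre of its underside, z up, long side along its y. On it: a 60 mm square aluminium gear housing 70 mm high, centre at y = -75 mm, with the lever; a sliding steel jaw with a black rubber pad; a blue V block (top 58 mm above the desk) opening to -y. The jaw always starts fully open
- bottle_seat (a point): Mid setting of the clamped 48 mm bottle's axis, on top of the bed plate at y = 21.5 mm in the clamp's frame. The blue V block is set differently each time, up to 2.5 mm either way along y: from its start the pad has about 10 to 15 mm to go (1.0 to 1.5 rad of spindle turn) before the bottle is pinched, so the pinch must be felt
- spindle_axis (a point): Point on the lever's and spindle's vertical axis, 80 mm up. A seated lever turns the spindle both ways. Friction holds it where it is left. Turning it takes 0.55 Nm (6 N at the knob) while the jaw runs free and, past the pinch, 0.8 Nm more per rad: 10 N at the knob at 35 N jaw force. Held still, about 3/4 of this is felt; a hand gripped tight and turned along feels part of it as moment
- lever_knob (a point): Centre of the orange upright knob at the lever's end: 20 mm across, its grip 107 to 142 mm above the desk, this point 124.5 mm up with the lever seated, 90 mm from the spindle axis. It does not revolve on the lever. The lever's black arm, a 13 mm round bar, runs from the knob's foot (106 mm high) down to the hub, 49 mm across
- lever (a joint): Lever's swing in rad, 0 to 1.75 between its two end stops, growing clockwise seen from above (tightening). At 0.875 the lever points along the clamp's -x. Lifted, it swings freely. It starts between 0.7 and 1.3, and the rest of that swing is never enough to clamp the bottle. Turn it slowly at the end: 35 N is 0.44 rad past the pinch
- lever_lift (a joint): Height of the lever above its seat, m: 0 seated, about 0.004 on the tooth tips, swings free above 0.005, stop at 0.014. A spring and its weight press it down with about 5 N seated, 8 N fully lifted. 16 serrations, one every 0.39 rad, with about 0.1 rad of play; the teeth are round, so a lever resting on the tips slips in when turned a little
- jaw: Sliding steel jaw, 44 mm wide, 46 mm high, 12 mm thick, that moves 10 mm per rad of spindle turn towards the clamp's +y. It carries a black rubber pad 40 mm square on a spring of 8 N per mm; the pad's face stands 20 mm ahead of this origin, which is at the middle of the jaw's foot, 12.5 mm above the desk
- bottle: White tablet bottle with blue label band and white ribbed cap, 48 mm across, 78 mm tall, 60 g, loose; origin at the centre of its underside, z up. It stands on the bed plate in the V block's mouth
- green_cup: Green plastic dosing cup with a side tab, 62 x 77 x 44 mm, loose bystander; origin under its centre
- carton: White and blue medicine carton 50 x 92 x 24 mm, loose bystander; origin under its centre
- small_bottle: White tablet bottle with green cap, 38 mm across, 56 mm tall, loose bystander; origin under its centre
Mind the look-alikes: they are no part of the job. What is shaped like the bottle but yellow is not meant.

How it is judged:
By the outcome, as a careful person would: the job done as asked, in the order asked, and still so for the second after the job is handed in, with the robot touching nothing.
It also fails if it takes over 64 s, if anything falls off the work surface, if the arm or the gripper's body presses on something with over 40 N, if the wrist force passes 120 N, or if a joint passes its speed limit or range.

## Robot

A 7-joint arm with a two-finger parallel gripper is mounted at the origin on a cart in front of the work surface, level with it; the furniture and walls round the work are solid. World frame = base frame: x ahead of the robot, y to its left, z up, the work surface at z = 0. Lengths are in m, angles in rad, forces in N, time in s.
With the tool pointing down it reaches from about 0.425 to 0.875 m from the base axis. Payload 8.4 kg.
Tool frame: the origin (TCP) lies on the centre line of the jaws, within the pads' length; the fingertips stand 25 mm ahead of it and the grasp point (between the pads) lies 6 mm ahead of it; z points along the fingers, y is the line along which they close (so a half turn about z gives the same grasp; the last joint's range is limited). The gripper opens to 87 mm and grips with 3 to 60 N. Pads are 19 mm wide; open, the fingers measure 117 mm over their backs; the gripper's body (75 mm by 190 mm) begins 51 mm behind the grasp point.
Start: joints at [-1.237, 0.333, 0.04, 1.465, -0.013, 1.343, -0.059], TCP at [0.273, 0.59, 0.226] pointing down, gripper open.
Joint ranges: [-2.58, 2.58], [-0.38, 2.09], [-1.3, 1.39], [0.25, 2.4], [-1.5, 4.64], [0.08, 2.09], [-2.65, 2.65]. Speed limits (rad/s): [2.22, 2.22, 2.79, 2.79, 3.14, 3.14, 3.14].

## Interface

Orientations are given as a unit quaternion [x, y, z, w].
In Python, from station import manip, cams gives the robot as it stands.
- The arm moves only by the tool servo_tool, never from a script. Its argument "commands" is one flat list of numbers, 7 for each row, row after row: the shift along the world's x, y, z in m, then the turn, a rotation vector about the world's x, y, z in rad, then the finger opening in m, from 0 to 0.087. In form: [tx, ty, tz, rx, ry, rz, claw, tx, ty, tz, rx, ry, rz, claw, ...]. A call has exactly 5 rows; each row is the pose to reach, as a shift and turn from the pose commanded when the call began; what a row does not reach only later rows make up. A row lasts 1/8 s, in which the tool goes at most 62.5 mm and 10.7 degrees, less where a joint would pass 70% of its speed; a pose out of reach is approached as far as the arm can. A call with a gripper value outside its range is refused whole. The fingers move at their own pace and stop on an object; the grip force is fixed at half the most. Time passes only in rows, so rows that repeat a pose let the fingers close, or fill a call up. It gives the time, the measured TCP pose, the force, the opening and the grip force at its end, in the units of the state.
- manip.read_state(): the state, without advancing time (a new reading comes with each control period).
- cams.read_camera(name): name is "scene" or "side" or "wrist"; returns a dict with "color" (400x640x3 uint8, blue, green, red), "vfov" (degrees; the focal length in pixels is half the picture's height over the tangent of half this angle, whatever the lens; pixels are square), "cx", "cy" (the principal point, pixels), "position" and "orientation" of the camera in the world. Camera axes: x right, y down, z forward; pixel columns grow to the right and rows downward; lengths in m; the calibration is good to about 2 mm. The wrist camera is an equidistant fisheye: a pixel r from the principal point sees the ray r / f radians off the axis. A picture is of the moment at which its call begins. There is no depth.
- manip.job_done(): hands the job in; it is judged then, once.
Trained networks look in a picture, given as the dict that the camera call returned (one of the last four; its "shot" number tells which), for a name from the list of things; names that differ only in an ending like _2 or _b are one class to them, and where a whole thing is asked for, a point or a joint stands for the part that bears it (a point fixed in the world has none). Each returns a list of dicts, best first, with "p" (0 to 1); they miss things now and then, are a little off and sometimes report something else, mostly with a low value. They report only what shows in the picture. A call takes as long as a camera call. They do not tell look-alikes from the thing itself.
- cams.look_for(thing, picture): "position" ([x, y, z] in m, in world coordinates, good to about 4 mm: the middle of the surface that is visible of it).
The state is a dict: "time": time; "joint_positions": joint angles; "joint_velocities": joint speeds; "joint_torque": joint torques, N m; "tool_pos": TCP position; "ee_rot": TCP orientation; "contact_force": force on the tool from outside, world axes, zero at the start; "torque": the same for the moment, N m; "width": finger opening in m; "gripper_force": force on a finger pad.
Only numpy, scipy, OpenCV 4.12 (cv2) and the standard library are available. Lean on these libraries where they do the work, as an engineer would, in place of code of your own. Each camera call takes 0.05 s, during which the arm holds its last target. There are 200 camera calls.

## Working session

There is one attempt and no reset: what is moved stays moved. The work goes in short steps, Python scripts to look and compute and a tool call to move; the robot and the scene stay as the last step left them, time stands still between calls to the robot, and variables do not carry over. Pictures are saved under pics/ and viewed, at most 10 in all, crops included, and the job is handed in when it is done.

Besides the shell and the picture viewer there is one more tool, called by a JSON object that holds its "op" and its "data". servo_tool: Moves the arm, as the interface text tells. Its arguments: {"type":"object","properties":{"commands":{"type":"array","items":{"type":"number"}}},"required":["commands"]}

```bash
mkdir -p pics; ls
cat > h.py <<'E'
import numpy as np,cv2
from scipy.spatial.transform import Rotation as R
from station import manip,cams
def st():
    s=manip.read_state(); 
    for k in("time","tool_pos","ee_rot","contact_force","torque","width","gripper_force","joint_positions"): print(k,np.round(s[k],4))
    return s
def proj(p,c):
    q=R.from_quat(c["orientation"]).inv().apply(np.array(p)-c["position"]); f=200/np.tan(np.radians(c["vfov"]/2))
    return np.round([c["cx"]+f*q[0]/q[2],c["cy"]+f*q[1]/q[2]],1)
def ray(u,v,c,z,fish=False):
    f=200/np.tan(np.radians(c["vfov"]/2)); a=np.array([u-c["cx"],v-c["cy"]])
    if fish:
        r=np.hypot(*a); t=r/f; d=np.r_[np.sin(t)*a/max(r,1e-9),np.cos(t)]
    else: d=np.r_[a/f,1]
    d=R.from_quat(c["orientation"]).apply(d); p=np.array(c["position"]); return p+d*(z-p[2])/d[2]
E
python3 - <<'E'
from h import *
st()
for n in("scene","side","wrist"):
    c=cams.read_camera(n); cv2.imwrite(f"pics/{n}0.png",c["color"]); print(n,np.round(c["position"],3),np.round(c["orientation"],3),c["vfov"])
    for t in("clamp","lever_knob","bottle","jaw","green_cup","carton","small_bottle","lever"):
        print(t,[(np.round(d["position"],3).tolist(),round(d["p"],2)) for d in cams.look_for(t,c)[:3]])
E
```

```text
pics
time 0.0
tool_pos [0.2724 0.5897 0.2251]
ee_rot [ 2.147e-01  9.767e-01 -8.000e-04 -1.000e-04]
contact_force [-0.0133  0.3856 -0.4679]
torque [0.0522 0.0317 0.0206]
width 0.0862
gripper_force 0.0
joint_positions [-1.2372  0.3339  0.0398  1.4663 -0.0134  1.3433 -0.0586]
scene [ 0.171 -0.464  1.313] [ 0.922 -0.31   0.074 -0.221] 45.15985747441678
clamp [([0.569, -0.082, 0.013], 0.79), ([0.577, -0.097, 0.105], 0.35), ([0.581, -0.099, 0.102], 0.26)]
lever_knob [([0.58, -0.1, 0.103], 0.59)]
bottle [([0.554, -0.01, 0.076], 0.88), ([0.391, 0.071, 0.067], 0.76), ([0.72, 0.017, 0.061], 0.73)]
jaw [([0.573, -0.048, 0.056], 0.41)]
green_cup [([0.503, 0.359, 0.024], 0.72)]
carton [([0.516, -0.31, 0.021], 0.69)]
small_bottle []
lever [([0.577, -0.099, 0.104], 0.7)]
side [-0.11   0.025  1.373] [-0.686  0.687 -0.168  0.172] 46.64377958201065
clamp [([0.562, -0.051, 0.014], 0.91), ([0.573, -0.05, 0.056], 0.74), ([0.569, 0.333, 0.041], 0.18)]
lever_knob [([0.578, -0.095, 0.102], 0.84)]
bottle [([0.709, 0.021, 0.055], 0.83), ([0.559, -0.006, 0.086], 0.64), ([0.388, 0.086, 0.076], 0.61)]
jaw [([0.557, -0.051, 0.014], 0.73), ([0.576, -0.05, 0.056], 0.65)]
green_cup [([0.512, 0.356, 0.021], 0.87)]
carton [([0.515, -0.305, 0.021], 0.82)]
small_bottle [([0.57, -0.05, 0.056], 0.66), ([0.568, 0.335, 0.043], 0.48)]
lever [([0.576, -0.091, 0.104], 0.73), ([0.569, 0.336, 0.041], 0.18)]
wrist [0.214 0.617 0.384] [0.836 0.535 0.066 0.103] 65.70646984690485
clamp []
lever_knob []
bottle []
jaw []
green_cup []
carton []
small_bottle []
lever []
```

```bash
python3 -c "
import cv2
a=cv2.imread('pics/scene0.png');b=cv2.imread('pics/side0.png')
cv2.imwrite('pics/s1.png',a)
print(a.shape)"
```

```text
(400, 640, 3)
```

View pics/scene0.png

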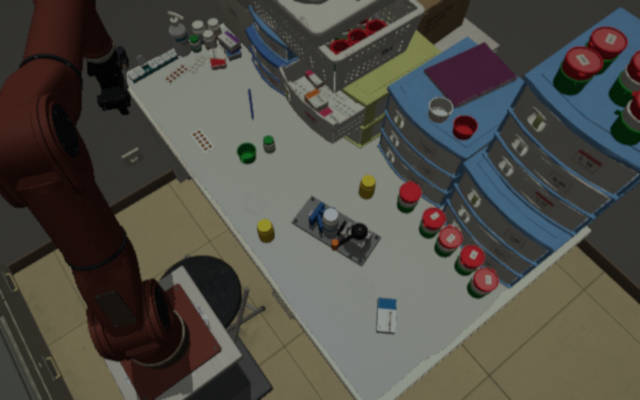

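View pics/side0.png

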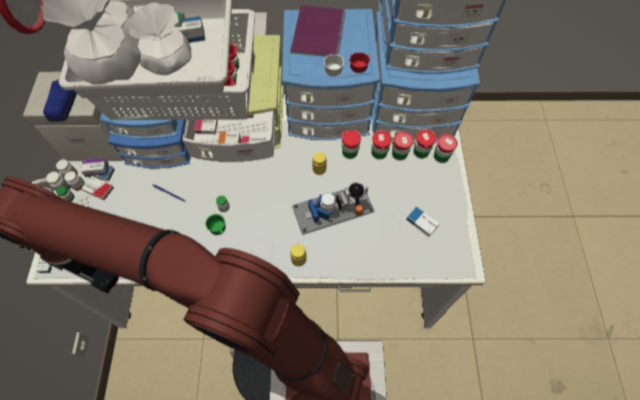

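The white bottle sits on the clamp plate at scene (330,215) / side (327,203). The look-alikes are the yellow bottles at scene (265,230) and (367,186), and the small green-capped bottle at (268,143). The orange knob is at scene (335,243) / side (359,209).

Run:
```python
from h import *
from scipy.optimize import least_squares
C={}
for n in("scene","side"):
    c=cams.read_camera(n); C[n]=c; hsv=cv2.cvtColor(c["color"],cv2.COLOR_BGR2HSV)
    m=cv2.inRange(hsv,(3,150,90),(16,255,255)); box=np.zeros_like(m); 
    u,v=(335,243) if n=="scene" else (359,209); box[v-12:v+12,u-12:u+12]=255; m&=box
    ys,xs=np.nonzero(m); c["k"]=np.array([xs.mean(),ys.mean()]); print(n,len(xs),c["k"])
f=lambda p:np.concatenate([proj(p,C[n])-C[n]["k"] for n in C])
def projf(p,c):
    q=R.from_quat(c["orientation"]).inv().apply(np.array(p)-c["position"]); fl=200/np.tan(np.radians(c["vfov"]/2)); return np.array([c["cx"]+fl*q[0]/q[2],c["cy"]+fl*q[1]/q[2]])
r=least_squares(lambda p:np.concatenate([projf(p,C[n])-C[n]["k"] for n in C]),[.56,-.1,.12]); print("knob",r.x,r.fun)
for n in C:
    print(n,"knob@.128",ray(*C[n]["k"],C[n],.128).round(4))
for n,P in(("scene",[(316,197),(381,238),(362,264),(293,222)]),("side",[(367,190),(374,210),(305,231),(293,208)])):
    Q=np.array([ray(u,v,C[n],.012)[:2] for u,v in P]); print(n,Q.round(3).tolist(),Q.mean(0).round(3))
    print(cv2.minAreaRect((Q*1000).astype(np.float32)))
a=cv2.resize(C["scene"]["color"][185:275,280:400],None,fx=4,fy=4,interpolation=2)
b=cv2.resize(C["side"]["color"][170:245,280:400],None,fx=4,fy=4,interpolation=2)
o=np.zeros((600,480,3),np.uint8)
o=np.vstack([cv2.resize(a,(440,330)),cv2.resize(b,(440,270))]);cv2.imwrite("pics/crop1.png",cv2.convertScaleAbs(o,alpha=1.6))
```

```text
scene 37 [334.40540541 242.        ]
side 39 [358.41025641 208.25641026]
knob [ 0.50621742 -0.09489137  0.13668804] [-0.09204797  0.21137988 -0.11155823 -0.23371596]
scene knob@.128 [ 0.5093 -0.0918  0.128 ]
side knob@.128 [ 0.5098 -0.096   0.128 ]
scene [[0.59, 0.097], [0.66, -0.128], [0.563, -0.157], [0.484, 0.07]] [ 0.574 -0.03 ]
((571.606201171875, -28.869003295898438), (108.98282623291016, 241.77638244628906), 17.2537841796875)
side [[0.636, -0.139], [0.561, -0.158], [0.487, 0.067], [0.569, 0.107]] [ 0.563 -0.031]
((558.9644775390625, -27.734237670898438), (89.89252471923828, 254.828125), 15.141063690185547)
```

View pics/crop1.png

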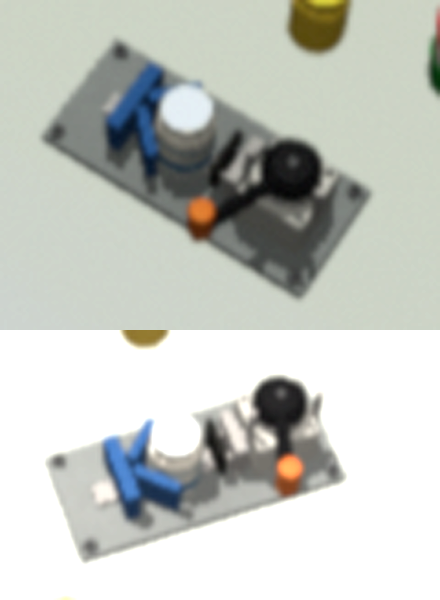

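Run:
```python
from h import *
C={n:cams.read_camera(n) for n in("scene","side")}
for n,k in(("scene",(359.6,230)),("side",(356.4,189.4))):
    print(n,[ray(*k,C[n],z)[:2].round(4).tolist() for z in(.09,.1,.11,.12)])
    c=C[n]
    for t,P in(("bottle cap",((330.5,214.5) if n=="scene" else (328,201.5))),): print(t,ray(*P,c,.09).round(4))
```

```text
scene [[0.5985, -0.0938], [0.595, -0.0968], [0.5915, -0.0999], [0.588, -0.1029]]
bottle cap [ 0.5634 -0.0068  0.09  ]
side [[0.5951, -0.0963], [0.5896, -0.0953], [0.5841, -0.0944], [0.5786, -0.0934]]
bottle cap [ 0.5524 -0.0061  0.09  ]
```

{"op": "servo_tool", "data": {"commands": [0.05,-0.06,0.03,0,0,-0.18,0.087,0.1,-0.12,0.03,0,0,-0.36,0.087,0.12,-0.18,0.03,0,0,-0.54,0.087,0.14,-0.24,0.03,0,0,-0.72,0.087,0.16,-0.3,0.03,0,0,-0.9,0.087]}}

```text
time: 2.17
tool_pos: [0.4214, 0.322, 0.256]
ee_rot: [0.621, 0.784, 0.0, -0.0]
contact_force: [1.0, -0.7, 0.5]
width: 0.087
gripper_force: 0.0
```

{"op": "servo_tool", "data": {"commands": [0.02,-0.06,0,0,0,-0.18,0.087,0.03,-0.12,0,0,0,-0.36,0.087,0.04,-0.18,0,0,0,-0.54,0.087,0.05,-0.24,0,0,0,-0.72,0.087,0.06,-0.29,0,0,0,-0.9,0.087]}}

```text
time: 2.8
tool_pos: [0.4807, 0.0315, 0.2562]
ee_rot: [0.9, 0.436, 0.001, -0.0]
contact_force: [1.7, 0.3, -0.2]
width: 0.0869
gripper_force: 0.0
```

{"op": "servo_tool", "data": {"commands": [0.005,-0.04,0,0,0,-0.18,0.087,0.01,-0.09,-0.01,0,0,-0.36,0.087,0.01,-0.094,-0.02,0,0,-0.54,0.087,0.01,-0.094,-0.025,0,0,-0.72,0.087,0.01,-0.094,-0.025,0,0,-0.9,0.087]}}

```text
time: 3.42
tool_pos: [0.4904, -0.0602, 0.2305]
ee_rot: [1.0, 0.001, -0.0, -0.0]
contact_force: [-0.6, 0.2, -1.3]
width: 0.0871
gripper_force: 0.0
```

Run:
```python
from h import *
st()
c=cams.read_camera("wrist"); cv2.imwrite("pics/w1.png",cv2.convertScaleAbs(c["color"],alpha=1.5))
print(c["position"],c["orientation"],c["cx"],c["cy"])
for t in("lever_knob","lever","jaw","bottle","clamp"): print(t,[(np.round(d["position"],4).tolist(),round(d["p"],2)) for d in cams.look_for(t,c)[:3]])
m=cv2.inRange(cv2.cvtColor(c["color"],cv2.COLOR_BGR2HSV),(3,150,90),(16,255,255)); n,l,s,ce=cv2.connectedComponentsWithStats(m)
for i in range(1,n):
    if s[i,4]>30: print(s[i],ce[i],ray(*ce[i],c,.142,True).round(4),ray(*ce[i],c,.125,True).round(4))
```

```text
time 3.425
tool_pos [ 0.4904 -0.0602  0.2305]
ee_rot [ 1.0e+00  1.2e-03 -2.0e-04 -1.0e-04]
contact_force [-0.5596  0.1668 -1.2649]
torque [-0.0335  0.1611  0.0052]
width 0.0871
gripper_force 0.0
joint_positions [-0.6211 -0.0149  0.6562  1.8541  0.0093  1.2997 -1.5359]
[ 0.55796999 -0.06033641  0.38868435] [ 0.70250556 -0.70102228 -0.08671382  0.08680095] 319.84011799958336 199.02156269156833
lever_knob [([0.5772, -0.0906, 0.1022], 0.89)]
lever [([0.5796, -0.0904, 0.1036], 0.86)]
jaw [([0.5826, -0.0558, 0.0578], 0.82)]
bottle [([0.7002, 0.0148, 0.0257], 0.97), ([0.4182, 0.0828, 0.0347], 0.76), ([0.5668, -0.0124, 0.0928], 0.74)]
clamp [([0.5687, -0.0612, 0.011], 0.67), ([0.5239, -0.3065, 0.0247], 0.6)]
[348 171  26  27 482] [360.54564315 184.27593361] [ 0.5085 -0.0937  0.142 ] [ 0.5051 -0.096   0.125 ]
```

View pics/w1.png

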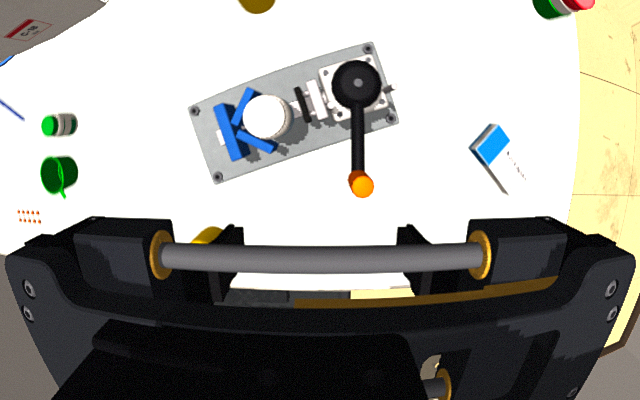

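The wrist view shows the knob at (361,184), hub centre at (357,84), plate corners at (371,43), (398,122), (216,183), (190,107), and the bottle between the pad and V block at (266,117).

Run:
```python
from h import *
c=cams.read_camera("wrist")
Q=np.array([ray(u,v,c,.012,True)[:2] for u,v in((371,43),(398,122),(216,183),(190,107))]); print(Q.round(4).tolist(),Q.mean(0),cv2.minAreaRect((Q*1000).astype(np.float32)))
y=(Q[3]+Q[2]-Q[0]-Q[1]); y/=np.hypot(*y); print("y",y,"spindle",Q.mean(0)-.075*y, "seat",Q.mean(0)+.0215*y)
for z in(.09,.1,.11): print(z,ray(357,84,c,z,True))
print("bottle",ray(266,115,c,.09,True))
```

```text
[[0.6604, -0.1205], [0.5626, -0.1555], [0.4834, 0.0735], [0.5827, 0.1065]] [ 0.57228818 -0.02399427] ((572.442626953125, -23.900909423828125), (104.57310485839844, 242.36672973632812), 19.074316024780273)
y [-0.32541066  0.94557279] spindle [ 0.59669398 -0.09491223] seat [ 0.56529185 -0.00366445]
0.09 [ 0.59705107 -0.09444373  0.09      ]
0.1 [ 0.59575151 -0.09327346  0.1       ]
0.11 [ 0.59445195 -0.0921032   0.11      ]
bottle [ 0.5661425  -0.00738961  0.09      ]
```

{"op": "servo_tool", "data": {"commands": [0.004,-0.001,-0.03,0,0,0,0.06,0.004,-0.001,-0.06,0,0,0,0.05,0.004,-0.001,-0.085,0,0,0,0.045,0.004,-0.001,-0.096,0,0,0,0.045,0.004,-0.001,-0.096,0,0,0,0.045]}}

```text
time: 4.4
tool_pos: [0.4917, -0.0626, 0.136]
ee_rot: [1.0, 0.004, -0.004, 0.0]
contact_force: [-26.2, -1.8, 42.3]
width: 0.0481
gripper_force: 22.5
```

Run:
```python
from h import *
c=cams.read_camera("wrist"); cv2.imwrite("pics/w2.png",cv2.convertScaleAbs(c["color"],alpha=1.5))
m=cv2.inRange(cv2.cvtColor(c["color"],cv2.COLOR_BGR2HSV),(3,150,90),(16,255,255)); n,l,s,ce=cv2.connectedComponentsWithStats(m)
for i in range(1,n):
    if s[i,4]>30: print(s[i],ce[i],ray(*ce[i],c,.142,True).round(4),ray(*ce[i],c,.125,True).round(4))
st()
```

```text
[ 349  195   39   46 1095] [367.45296804 216.46575342] [ 0.512  -0.0873  0.142 ] [ 0.5066 -0.0901  0.125 ]
time 4.45
tool_pos [ 0.492  -0.0626  0.1365]
ee_rot [ 1.0e+00  4.0e-03 -3.1e-03 -1.0e-04]
contact_force [-26.5268  -1.4456  42.2529]
torque [-1.641   6.0673 -0.792 ]
width 0.0469
gripper_force 21.8038
joint_positions [-0.5967  0.0953  0.6757  1.9684 -0.0662  1.1059 -1.4558]
```

View pics/w2.png

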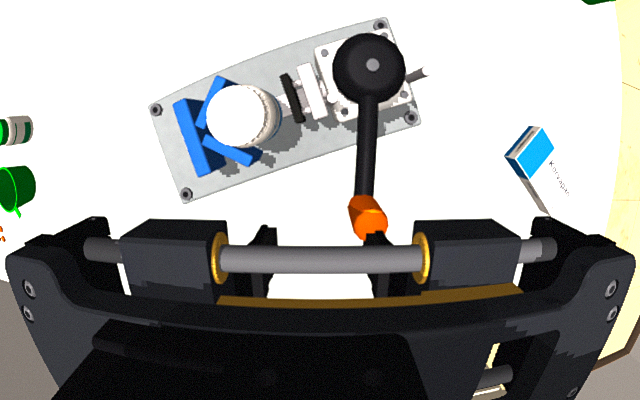

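The right finger (375,245) sits on the knob: the tool was 33 mm short of its target. I'm backing up to correct it.

{"op": "servo_tool", "data": {"commands": [-0.003,0,0.03,0,0,0,0.06,-0.003,0,0.05,0,0,0,0.08,0.005,-0.015,0.05,0,0,0,0.08,0.0125,-0.0335,0.05,0,0,0,0.08,0.0125,-0.0335,0.05,0,0,0,0.08]}}

```text
time: 5.08
tool_pos: [0.5073, -0.0957, 0.185]
ee_rot: [1.0, 0.004, 0.0, 0.0]
contact_force: [0.1, -0.1, -0.7]
width: 0.0791
gripper_force: 0.0
```

Run:
```python
from h import *
c=cams.read_camera("wrist")
m=cv2.inRange(cv2.cvtColor(c["color"],cv2.COLOR_BGR2HSV),(3,150,90),(16,255,255)); n,l,s,ce=cv2.connectedComponentsWithStats(m)
for i in range(1,n):
    if s[i,4]>30: print(s[i],ce[i],ray(*ce[i],c,.142,True).round(4),ray(*ce[i],c,.135,True).round(4))
st()
```

```text
[301 211  27  26 515] [314.61165049 223.2776699 ] [ 0.5073 -0.0924  0.142 ] [ 0.5049 -0.0923  0.135 ]
time 5.125
tool_pos [ 0.5071 -0.0947  0.1848]
ee_rot [ 1.0e+00  4.3e-03 -1.0e-04  1.0e-04]
contact_force [-0.3678  0.3521  0.0335]
torque [-0.0223  0.1334  0.0303]
width 0.0795
gripper_force 0.0
joint_positions [-0.5673  0.0863  0.7106  1.8726 -0.0601  1.2044 -1.3992]
```

{"op": "servo_tool", "data": {"commands": [-0.001,0.0025,-0.02,0,0,0,0.08,-0.001,0.0025,-0.04,0,0,0,0.08,-0.001,0.0025,-0.05,0,0,0,0.06,-0.001,0.0025,-0.05,0,0,0,0.02,-0.001,0.0025,-0.05,0,0,0,0.01]}}

```text
time: 5.75
tool_pos: [0.5066, -0.0919, 0.1355]
ee_rot: [1.0, 0.005, 0.0, -0.0]
contact_force: [0.2, 0.2, -0.1]
width: 0.0581
gripper_force: 0.0
```

{"op": "servo_tool", "data": {"commands": [0,0,0,0,0,0,0,0,0,0,0,0,0,0,0,0,0,0,0,0,0,0,0,0,0,0,0,0,0,0,0,0,0,0,0]}}

```text
time: 6.38
tool_pos: [0.5061, -0.0921, 0.1348]
ee_rot: [1.0, 0.004, -0.0, 0.0]
contact_force: [0.4, -0.6, 0.4]
width: 0.0186
gripper_force: 30.0
```

Run:
```python
from h import *
st()
```

```text
time 6.375
tool_pos [ 0.5061 -0.0921  0.1348]
ee_rot [ 1.      0.0044 -0.      0.    ]
contact_force [ 0.3691 -0.5932  0.4223]
torque [-0.1238  0.2196  0.0408]
width 0.0186
gripper_force 30.0002
joint_positions [-0.5542  0.1418  0.7078  1.9354 -0.1033  1.1003 -1.3664]
```

```bash
cat > arc.py <<'E'
import numpy as np,sys
def rows(S,K,a,dz=0,n=5,claw=0):
    """K: current commanded xy; rows turning clockwise by a in n even steps"""
    d=np.array(K)-S; o=[]
    for i in range(1,n+1):
        t=a*i/n; c,s=np.cos(t),np.sin(t); e=np.array([d[0]*c+d[1]*s,-d[0]*s+d[1]*c])-d
        o+=[round(e[0],4),round(e[1],4),dz,0,0,round(-t,3),claw]
    K2=(np.array(K)+e).round(4).tolist(); return o,K2
if __name__=="__main__":
    K=eval(sys.argv[1]); S=np.array(eval(sys.argv[2]))
    for a in sys.argv[3:]:
        r,K=rows(S,K,float(a)); print(a,r,K)
E
python3 arc.py "(.506,-.092)" "(.5955,-.0945)" .2 .2 .2
```

```text
.2 [np.float64(0.0002), np.float64(0.0036), 0, 0, 0, -0.04, 0, np.float64(0.0005), np.float64(0.0071), 0, 0, 0, -0.08, 0, np.float64(0.0009), np.float64(0.0107), 0, 0, 0, -0.12, 0, np.float64(0.0015), np.float64(0.0142), 0, 0, 0, -0.16, 0, np.float64(0.0023), np.float64(0.0177), 0, 0, 0, -0.2, 0] [0.5083, -0.0743]
.2 [np.float64(0.0009), np.float64(0.0035), 0, 0, 0, -0.04, 0, np.float64(0.0019), np.float64(0.0069), 0, 0, 0, -0.08, 0, np.float64(0.003), np.float64(0.0103), 0, 0, 0, -0.12, 0, np.float64(0.0043), np.float64(0.0136), 0, 0, 0, -0.16, 0, np.float64(0.0058), np.float64(0.0169), 0, 0, 0, -0.2, 0] [0.5141, -0.0574]
.2 [np.float64(0.0015), np.float64(0.0032), 0, 0, 0, -0.04, 0, np.float64(0.0032), np.float64(0.0064), 0, 0, 0, -0.08, 0, np.float64(0.005), np.float64(0.0095), 0, 0, 0, -0.12, 0, np.float64(0.007), np.float64(0.0125), 0, 0, 0, -0.16, 0, np.float64(0.009), np.float64(0.0154), 0, 0, 0, -0.2, 0] [0.5231, -0.042]
```

{"op": "servo_tool", "data": {"commands": [0.0002,0.0036,0,0,0,-0.04,0,0.0005,0.0071,0,0,0,-0.08,0,0.0009,0.0107,0,0,0,-0.12,0,0.0015,0.0142,0,0,0,-0.16,0,0.0023,0.0177,0,0,0,-0.2,0]}}

```text
time: 7.0
tool_pos: [0.508, -0.0755, 0.1348]
ee_rot: [0.995, -0.096, -0.0, 0.001]
contact_force: [-1.2, -4.3, 1.4]
width: 0.0184
gripper_force: 30.0
```

{"op": "servo_tool", "data": {"commands": [0.0009,0.0035,0,0,0,-0.04,0,0.0019,0.0069,0,0,0,-0.08,0,0.003,0.0103,0,0,0,-0.12,0,0.0043,0.0136,0,0,0,-0.16,0,0.0058,0.0169,0,0,0,-0.2,0]}}

```text
time: 7.62
tool_pos: [0.5134, -0.0584, 0.1346]
ee_rot: [0.981, -0.195, -0.001, 0.001]
contact_force: [-4.1, -3.2, 2.1]
width: 0.0183
gripper_force: 30.0
```

Run:
```python
from h import *
st()
c=cams.read_camera("wrist"); cv2.imwrite("pics/w3.png",cv2.convertScaleAbs(c["color"],alpha=1.5))
```

```text
time 7.625
tool_pos [ 0.5134 -0.0584  0.1346]
ee_rot [ 9.807e-01 -1.954e-01 -8.000e-04  7.000e-04]
contact_force [-4.1462 -3.2076  2.0537]
torque [-0.8591  1.0408  0.1375]
width 0.0183
gripper_force 30.0143
joint_positions [-0.6328  0.1511  0.724   1.9297 -0.1105  1.1026 -1.8283]
```

View pics/w3.png

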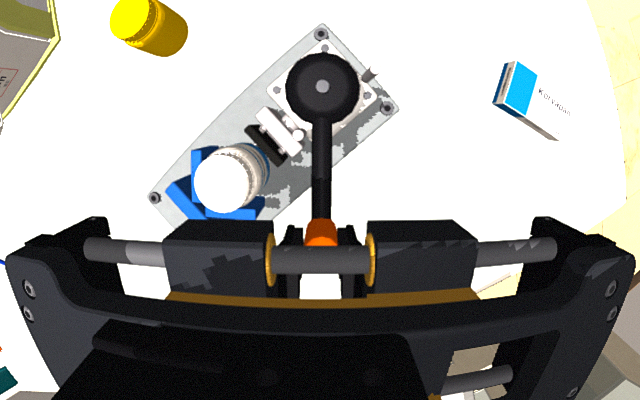

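Lever is well held (knob at (320,232)), and the hub is centred.

{"op": "servo_tool", "data": {"commands": [0.0015,0.0032,0,0,0,-0.04,0,0.0032,0.0064,0,0,0,-0.08,0,0.005,0.0095,0,0,0,-0.12,0,0.007,0.0125,0,0,0,-0.16,0,0.007,0.0125,0,0,0,-0.16,0]}}

```text
time: 8.3
tool_pos: [0.5199, -0.046, 0.1344]
ee_rot: [0.962, -0.272, -0.001, 0.001]
contact_force: [-6.1, -3.7, 4.7]
width: 0.0188
gripper_force: 30.0
```

```bash
python3 - <<'E'
from h import *
st()
E
sed -i 's/o+=\[round(e\[0\],4),round(e\[1\],4)/o+=[float(round(e[0],4)),float(round(e[1],4))/;s/round(-t,3)/float(round(-t,3))/' arc.py
python3 arc.py "(.5211,-.0449)" "(.5955,-.0945)" .1 -.44 -.44 -.44 -.44
```

```text
time 8.3
tool_pos [ 0.5199 -0.046   0.1344]
ee_rot [ 0.9622 -0.2723 -0.0013  0.0011]
contact_force [-6.0591 -3.7483  4.6568]
torque [-0.9346  1.6157  0.1567]
width 0.0188
gripper_force 30.033
joint_positions [-0.6594  0.1672  0.7327  1.9174 -0.1232  1.1055 -2.0002]
.1 [0.001, 0.0015, 0, 0, 0, -0.02, 0, 0.002, 0.0029, 0, 0, 0, -0.04, 0, 0.0031, 0.0044, 0, 0, 0, -0.06, 0, 0.0042, 0.0058, 0, 0, 0, -0.08, 0, 0.0053, 0.0072, 0, 0, 0, -0.1, 0] [0.5264, -0.0377]
-.44 [-0.0047, -0.0063, 0, 0, 0, 0.088, 0, -0.0089, -0.013, 0, 0, 0, 0.176, 0, -0.0124, -0.02, 0, 0, 0, 0.264, 0, -0.0153, -0.0273, 0, 0, 0, 0.352, 0, -0.0176, -0.0348, 0, 0, 0, 0.44, 0] [0.5088, -0.0725]
-.44 [-0.0016, -0.0077, 0, 0, 0, 0.088, 0, -0.0025, -0.0155, 0, 0, 0, 0.176, 0, -0.0027, -0.0234, 0, 0, 0, 0.264, 0, -0.0023, -0.0312, 0, 0, 0, 0.352, 0, -0.0011, -0.039, 0, 0, 0, 0.44, 0] [0.5077, -0.1115]
-.44 [0.0018, -0.0077, 0, 0, 0, 0.088, 0, 0.0043, -0.0151, 0, 0, 0, 0.176, 0, 0.0075, -0.0223, 0, 0, 0, 0.264, 0, 0.0112, -0.0292, 0, 0, 0, 0.352, 0, 0.0156, -0.0358, 0, 0, 0, 0.44, 0] [0.5233, -0.1473]
-.44 [0.0049, -0.0061, 0, 0, 0, 0.088, 0, 0.0104, -0.0118, 0, 0, 0, 0.176, 0, 0.0163, -0.017, 0, 0, 0, 0.264, 0, 0.0226, -0.0217, 0, 0, 0, 0.352, 0, 0.0294, -0.0257, 0, 0, 0, 0.44, 0] [0.5527, -0.173]
```

{"op": "servo_tool", "data": {"commands": [0.001,0.0015,0,0,0,-0.02,0,0.002,0.0029,0,0,0,-0.04,0,0.003,0.0044,0,0,0,-0.06,0,0.004,0.0058,0,0,0,-0.08,0,0.004,0.0058,0,0,0,-0.08,0]}}

```text
time: 8.93
tool_pos: [0.5223, -0.0424, 0.134]
ee_rot: [0.95, -0.311, -0.002, 0.003]
contact_force: [-12.0, -10.5, 6.5]
width: 0.0182
gripper_force: 30.1
```

Run:
```python
from h import *
st()
```

```text
time 8.925
tool_pos [ 0.5223 -0.0424  0.134 ]
ee_rot [ 0.9503 -0.3112 -0.0023  0.0026]
contact_force [-12.0224 -10.4974   6.4761]
torque [-2.527   2.9199  0.2822]
width 0.0182
gripper_force 30.1016
joint_positions [-0.6709  0.1769  0.7401  1.9109 -0.1288  1.1087 -2.0841]
```

Stop reached (15 N). Back off slightly, lift 11 mm.

```bash
python3 arc.py "(.5251,-.0391)" "(.5955,-.0945)" -.06 -.54 -.54 -.54
```

```text
-.06 [-0.0007, -0.0008, 0, 0, 0, 0.012, 0, -0.0013, -0.0017, 0, 0, 0, 0.024, 0, -0.0019, -0.0026, 0, 0, 0, 0.036, 0, -0.0026, -0.0034, 0, 0, 0, 0.048, 0, -0.0032, -0.0043, 0, 0, 0, 0.06, 0] [0.5219, -0.0434]
-.54 [-0.0051, -0.0082, 0, 0, 0, 0.108, 0, -0.0092, -0.017, 0, 0, 0, 0.216, 0, -0.0124, -0.0261, 0, 0, 0, 0.324, 0, -0.0146, -0.0355, 0, 0, 0, 0.432, 0, -0.0158, -0.0451, 0, 0, 0, 0.54, 0] [0.5061, -0.0885]
-.54 [-0.0001, -0.0097, 0, 0, 0, 0.108, 0, 0.0008, -0.0193, 0, 0, 0, 0.216, 0, 0.0027, -0.0288, 0, 0, 0, 0.324, 0, 0.0057, -0.038, 0, 0, 0, 0.432, 0, 0.0096, -0.0468, 0, 0, 0, 0.54, 0] [0.5157, -0.1353]
-.54 [0.0049, -0.0084, 0, 0, 0, 0.108, 0, 0.0106, -0.0162, 0, 0, 0, 0.216, 0, 0.0171, -0.0233, 0, 0, 0, 0.324, 0, 0.0244, -0.0297, 0, 0, 0, 0.432, 0, 0.0323, -0.0352, 0, 0, 0, 0.54, 0] [0.548, -0.1705]
```

{"op": "servo_tool", "data": {"commands": [-0.0016,-0.002,0,0,0,0.03,0,-0.0032,-0.0043,0.002,0,0,0.06,0,-0.0032,-0.0043,0.005,0,0,0.06,0,-0.0032,-0.0043,0.008,0,0,0.06,0,-0.0032,-0.0043,0.011,0,0,0.06,0]}}

```text
time: 9.55
tool_pos: [0.5214, -0.0457, 0.1451]
ee_rot: [0.959, -0.282, -0.0, 0.001]
contact_force: [0.4, -8.2, -7.5]
width: 0.0184
gripper_force: 30.0
```

Run:
```python
from h import *
st()
```

```text
time 9.55
tool_pos [ 0.5214 -0.0457  0.1451]
ee_rot [ 9.593e-01 -2.823e-01 -1.000e-04  1.500e-03]
contact_force [ 0.419  -8.183  -7.5055]
torque [-1.8217 -0.0941  0.0206]
width 0.0184
gripper_force 29.9672
joint_positions [-0.6671  0.1553  0.7366  1.9041 -0.1122  1.1254 -2.0312]
```

{"op": "servo_tool", "data": {"commands": [-0.0051,-0.0082,0,0,0,0.108,0,-0.0092,-0.017,0,0,0,0.216,0,-0.0124,-0.0261,0,0,0,0.324,0,-0.0146,-0.0355,0,0,0,0.432,0,-0.0158,-0.0451,0,0,0,0.54,0]}}

```text
time: 10.18
tool_pos: [0.507, -0.0893, 0.1457]
ee_rot: [1.0, -0.014, 0.001, 0.0]
contact_force: [5.6, -2.4, -6.9]
width: 0.0185
gripper_force: 30.0
```

{"op": "servo_tool", "data": {"commands": [-0.0001,-0.0097,0,0,0,0.108,0,0.0008,-0.0193,0,0,0,0.216,0,0.0027,-0.0288,0,0,0,0.324,0,0.0057,-0.038,0,0,0,0.432,0,0.0096,-0.0468,0,0,0,0.54,0]}}

```text
time: 10.8
tool_pos: [0.5171, -0.135, 0.1457]
ee_rot: [0.967, 0.254, 0.001, 0.0]
contact_force: [6.6, 0.6, -7.4]
width: 0.0187
gripper_force: 30.0
```

Run:
```python
from h import *
st()
c=cams.read_camera("wrist"); cv2.imwrite("pics/w4.png",cv2.convertScaleAbs(c["color"],alpha=1.5))
print(R.from_quat(c["orientation"]).as_matrix()[:,2],[ray(u,89,c,.105,True).round(4).tolist() for u in(318,322)])
```

```text
time 10.8
tool_pos [ 0.5171 -0.135   0.1457]
ee_rot [9.672e-01 2.538e-01 1.200e-03 2.000e-04]
contact_force [ 6.6084  0.6046 -7.3858]
torque [ 0.243  -1.4107 -0.155 ]
width 0.0187
gripper_force 29.9704
joint_positions [-0.4492  0.1762  0.6943  1.8795 -0.1254  1.1269 -0.7663]
[-0.20950049 -0.11915641 -0.97052114] [[0.5947, -0.0911, 0.105], [0.596, -0.0933, 0.105]]
```

View pics/w4.png

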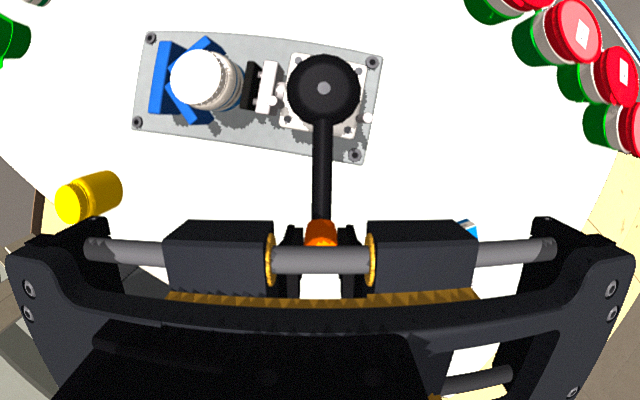

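{"op": "servo_tool", "data": {"commands": [0.0049,-0.0084,0,0,0,0.108,0,0.0106,-0.0162,0,0,0,0.216,0,0.0175,-0.023,0,0,0,0.324,0,0.0248,-0.0292,0,0,0,0.432,0,0.0348,-0.0362,0,0,0,0.57,0]}}

```text
time: 11.48
tool_pos: [0.5515, -0.1702, 0.1451]
ee_rot: [0.857, 0.516, 0.001, -0.0]
contact_force: [4.3, 2.7, -7.4]
width: 0.0187
gripper_force: 30.0
```

{"op": "servo_tool", "data": {"commands": [0,0,0,0,0,0,0,0,0,-0.003,0,0,0,0,0,0,-0.006,0,0,0,0,0,0,-0.009,0,0,0,0,0,0,-0.011,0,0,0,0]}}

```text
time: 12.1
tool_pos: [0.5512, -0.1711, 0.1346]
ee_rot: [0.858, 0.514, 0.0, 0.0]
contact_force: [1.7, 0.9, -0.1]
width: 0.0186
gripper_force: 30.0
```

Run:
```python
from h import *
st()
```

```text
time 12.1
tool_pos [ 0.5512 -0.1711  0.1346]
ee_rot [8.578e-01 5.140e-01 3.000e-04 1.000e-04]
contact_force [ 1.726   0.9444 -0.0866]
torque [ 0.0954 -0.4934 -0.2123]
width 0.0186
gripper_force 29.9844
joint_positions [-0.3037  0.284   0.6261  1.7874 -0.1832  1.1279 -0.109 ]
```

Seated (z back to 0.1346, no vertical load). Turning on.

```bash
python3 arc.py "(.5505,-.1715)" "(.5955,-.0945)" .25 .2 .1 .1 .1 .1 .1 .1 .1 .1 .1
cat >> h.py <<'E'
def tan(S=(.5955,-.0945)):
    s=manip.read_state(); d=np.array(s["tool_pos"][:2])-S; ph=np.arctan2(d[1],d[0])%(2*np.pi); F=np.array(s["contact_force"])
    t=np.array([np.sin(ph),-np.cos(ph)]); r=d/np.hypot(*d)
    print("t",s["time"],"angle",ph.round(4),"from seat",(4.166-ph).round(3),"Ftan",-F[:2]@t,"Frad",F[:2]@r,"Fz",F[2],"Mz",s["torque"][2],"z",s["tool_pos"][2],"w",s["width"])
E
python3 -c "from h import *;tan()"
```

```text
.25 [-0.0038, 0.0023, 0, 0, 0, -0.05, 0, -0.0075, 0.0049, 0, 0, 0, -0.1, 0, -0.011, 0.0076, 0, 0, 0, -0.15, 0, -0.0144, 0.0105, 0, 0, 0, -0.2, 0, -0.0177, 0.0135, 0, 0, 0, -0.25, 0] [0.5328, -0.158]
.2 [-0.0025, 0.0026, 0, 0, 0, -0.04, 0, -0.0049, 0.0052, 0, 0, 0, -0.08, 0, -0.0072, 0.008, 0, 0, 0, -0.12, 0, -0.0093, 0.0108, 0, 0, 0, -0.16, 0, -0.0114, 0.0137, 0, 0, 0, -0.2, 0] [0.5214, -0.1443]
.1 [-0.001, 0.0015, 0, 0, 0, -0.02, 0, -0.0019, 0.003, 0, 0, 0, -0.04, 0, -0.0029, 0.0045, 0, 0, 0, -0.06, 0, -0.0037, 0.0061, 0, 0, 0, -0.08, 0, -0.0046, 0.0076, 0, 0, 0, -0.1, 0] [0.5168, -0.1367]
.1 [-0.0008, 0.0016, 0, 0, 0, -0.02, 0, -0.0016, 0.0032, 0, 0, 0, -0.04, 0, -0.0024, 0.0048, 0, 0, 0, -0.06, 0, -0.0031, 0.0064, 0, 0, 0, -0.08, 0, -0.0038, 0.0081, 0, 0, 0, -0.1, 0] [0.513, -0.1286]
.1 [-0.0007, 0.0017, 0, 0, 0, -0.02, 0, -0.0013, 0.0033, 0, 0, 0, -0.04, 0, -0.0019, 0.005, 0, 0, 0, -0.06, 0, -0.0025, 0.0067, 0, 0, 0, -0.08, 0, -0.003, 0.0084, 0, 0, 0, -0.1, 0] [0.51, -0.1202]
.1 [-0.0005, 0.0017, 0, 0, 0, -0.02, 0, -0.001, 0.0034, 0, 0, 0, -0.04, 0, -0.0014, 0.0052, 0, 0, 0, -0.0
[... 559 characters left out ...]
0.04, 0, 0.0002, 0.0054, 0, 0, 0, -0.06, 0, 0.0003, 0.0071, 0, 0, 0, -0.08, 0, 0.0005, 0.0089, 0, 0, 0, -0.1, 0] [0.5067, -0.0849]
.1 [0.0002, 0.0018, 0, 0, 0, -0.02, 0, 0.0005, 0.0035, 0, 0, 0, -0.04, 0, 0.0007, 0.0053, 0, 0, 0, -0.06, 0, 0.0011, 0.0071, 0, 0, 0, -0.08, 0, 0.0014, 0.0088, 0, 0, 0, -0.1, 0] [0.5081, -0.0761]
.1 [0.0004, 0.0017, 0, 0, 0, -0.02, 0, 0.0008, 0.0035, 0, 0, 0, -0.04, 0, 0.0013, 0.0052, 0, 0, 0, -0.06, 0, 0.0017, 0.0069, 0, 0, 0, -0.08, 0, 0.0023, 0.0086, 0, 0, 0, -0.1, 0] [0.5104, -0.0675]
t 12.1 angle 4.1876 from seat -0.022 Ftan 1.0204763288980883 Frad -1.682096538652714 Fz -0.08656824127061577 Mz -0.21225838492239277 z 0.13464255591588634 w 0.018593692240152504
```

{"op": "servo_tool", "data": {"commands": [-0.0038,0.0023,0,0,0,-0.05,0,-0.0075,0.0049,0,0,0,-0.1,0,-0.011,0.0076,0,0,0,-0.15,0,-0.0144,0.0105,0,0,0,-0.2,0,-0.0177,0.0135,0,0,0,-0.25,0]}}

```text
time: 12.72
tool_pos: [0.5346, -0.1583, 0.1354]
ee_rot: [0.916, 0.402, 0.002, 0.001]
contact_force: [7.5, -1.3, -5.5]
width: 0.0187
gripper_force: 30.0
```

```bash
python3 -c "from h import *;tan()"
```

```text
t 12.725 angle 3.9504 from seat 0.216 Ftan 6.335422464727902 Frad -4.2804330985063395 Fz -5.469177196218438 Mz -0.051154941410339834 z 0.1354365965400861 w 0.018727989794217022
```

{"op": "servo_tool", "data": {"commands": [-0.0025,0.0026,0,0,0,-0.04,0,-0.0049,0.0052,0,0,0,-0.08,0,-0.0072,0.008,0,0,0,-0.12,0,-0.0093,0.0108,0,0,0,-0.16,0,-0.0114,0.0137,0,0,0,-0.2,0]}}

```text
time: 13.35
tool_pos: [0.5231, -0.1451, 0.1355]
ee_rot: [0.951, 0.309, 0.002, 0.001]
contact_force: [8.1, -2.0, -4.3]
width: 0.0185
gripper_force: 30.0
```

```bash
python3 -c "from h import *;tan()"
```

```text
t 13.35 angle 3.7519 from seat 0.414 Ftan 6.256349967350497 Frad -5.5263663822983755 Fz -4.327932456132537 Mz -0.0034917791529946295 z 0.13546687570020594 w 0.018454424113688847
```

{"op": "servo_tool", "data": {"commands": [-0.001,0.0015,0,0,0,-0.02,0,-0.0019,0.003,0,0,0,-0.04,0,-0.0029,0.0045,0,0,0,-0.06,0,-0.0037,0.0061,0,0,0,-0.08,0,-0.0046,0.0076,0,0,0,-0.1,0]}}

```text
time: 13.98
tool_pos: [0.5184, -0.1378, 0.1354]
ee_rot: [0.965, 0.261, 0.001, 0.001]
contact_force: [7.7, -3.4, -5.2]
width: 0.0186
gripper_force: 30.0
```

Run:
```python
from h import *
tan()
c=cams.read_camera("wrist"); cv2.imwrite("pics/w5.png",cv2.convertScaleAbs(cv2.resize(c["color"][10:200,90:410],None,fx=2.5,fy=2.5,interpolation=2),alpha=1.5))
```

```text
t 13.975 angle 3.6537 from seat 0.512 Ftan 6.686436746638486 Frad -5.054696282068161 Fz -5.155269491648796 Mz -0.023485200902600527 z 0.1354220147438643 w 0.018559464534655446
```

View pics/w5.png

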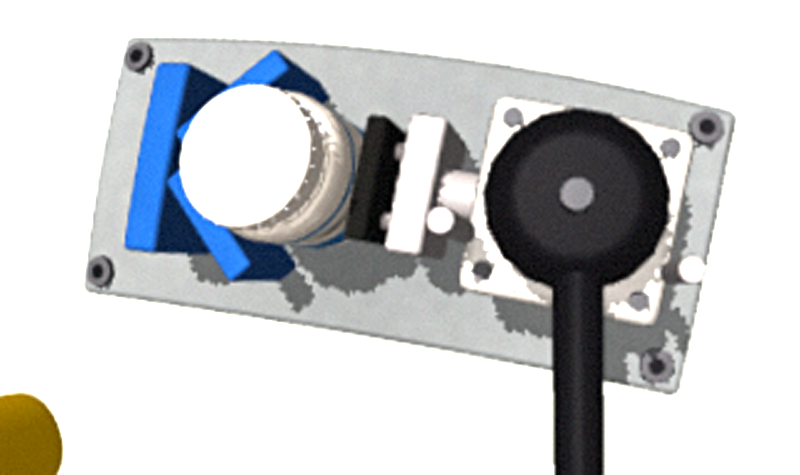

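The pad (370,180 in the crop) is close to the bottle. Continuing in small steps.

{"op": "servo_tool", "data": {"commands": [-0.0006,0.0017,-0.0002,0,0,-0.02,0,-0.0012,0.0034,-0.0004,0,0,-0.04,0,-0.0019,0.0051,-0.0006,0,0,-0.06,0,-0.0024,0.0068,-0.0008,0,0,-0.08,0,-0.003,0.0085,-0.0008,0,0,-0.1,0]}}

```text
time: 14.65
tool_pos: [0.5143, -0.1305, 0.1348]
ee_rot: [0.977, 0.212, 0.001, 0.001]
contact_force: [0.6, -5.3, 1.3]
width: 0.0186
gripper_force: 30.0
```

```bash
python3 -c "from h import *;tan()"
```

```text
t 14.65 angle 3.5587 from seat 0.607 Ftan 5.10322699085819 Frad 1.647002635197216 Fz 1.275133370279119 Mz 0.014218328705896295 z 0.13475038886249086 w 0.018573932955941584
```

{"op": "servo_tool", "data": {"commands": [-0.0007,0.0017,0,0,0,-0.02,0,-0.0013,0.0033,0,0,0,-0.04,0,-0.0019,0.005,0,0,0,-0.06,0,-0.0025,0.0067,0,0,0,-0.08,0,-0.003,0.0084,0,0,0,-0.1,0]}}

```text
time: 15.28
tool_pos: [0.5111, -0.1222, 0.1347]
ee_rot: [0.987, 0.163, 0.0, 0.001]
contact_force: [-0.7, -7.0, 2.8]
width: 0.0185
gripper_force: 30.0
```

```bash
python3 -c "from h import *;tan()"
```

```text
t 15.275 angle 3.4588 from seat 0.707 Ftan 6.437501581274975 Frad 2.877242938969834 Fz 2.826550717737809 Mz 0.08515120355446881 z 0.1347191984357763 w 0.01852171225160434
```

{"op": "servo_tool", "data": {"commands": [-0.0005,0.0017,0,0,0,-0.02,0,-0.001,0.0034,0,0,0,-0.04,0,-0.0014,0.0052,0,0,0,-0.06,0,-0.0019,0.0069,0,0,0,-0.08,0,-0.0023,0.0087,0,0,0,-0.1,0]}}

```text
time: 15.9
tool_pos: [0.5085, -0.1136, 0.1346]
ee_rot: [0.994, 0.113, 0.0, 0.001]
contact_force: [-1.4, -6.4, 3.2]
width: 0.0185
gripper_force: 30.0
```

Run:
```python
from h import *
tan()
c=cams.read_camera("wrist"); cv2.imwrite("pics/w6.png",cv2.convertScaleAbs(cv2.resize(c["color"][10:200,90:410],None,fx=2.5,fy=2.5,interpolation=2),alpha=1.5))
```

```text
t 15.9 angle 3.3577 from seat 0.808 Ftan 5.937145772780432 Frad 2.7119019417733385 Fz 3.152718177012051 Mz 0.02156676680397545 z 0.13464029514359396 w 0.018460241941428143
```

View pics/w6.png

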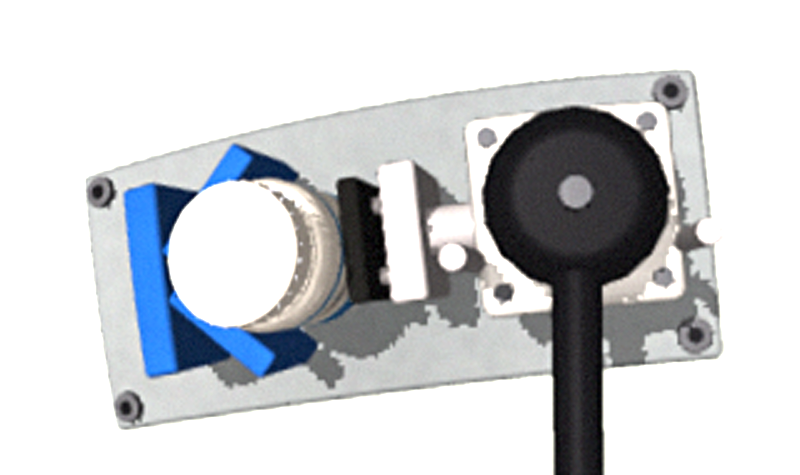

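{"op": "servo_tool", "data": {"commands": [-0.0004,0.0018,0,0,0,-0.02,0,-0.0007,0.0035,0,0,0,-0.04,0,-0.0011,0.0053,0,0,0,-0.06,0,-0.0014,0.0071,0,0,0,-0.08,0,-0.0017,0.0088,0,0,0,-0.1,0]}}

```text
time: 16.58
tool_pos: [0.5069, -0.1047, 0.1346]
ee_rot: [0.998, 0.063, 0.0, 0.001]
contact_force: [0.3, -6.8, 1.9]
width: 0.0183
gripper_force: 30.0
```

```bash
python3 -c "from h import *;tan()"
```

```text
t 16.575 angle 3.2563 from seat 0.91 Ftan 6.773786840602081 Frad 0.43008547400663283 Fz 1.9403519592085368 Mz -0.0037245484616567834 z 0.1345718597517605 w 0.0183490931578624
```

{"op": "servo_tool", "data": {"commands": [-0.0001,0.0018,0,0,0,-0.02,0,-0.0003,0.0036,0,0,0,-0.04,0,-0.0004,0.0053,0,0,0,-0.06,0,-0.0005,0.0071,0,0,0,-0.08,0,-0.0005,0.0089,0,0,0,-0.1,0]}}

```text
time: 17.2
tool_pos: [0.5062, -0.0958, 0.1345]
ee_rot: [1.0, 0.013, 0.0, 0.001]
contact_force: [-1.9, -6.3, 2.7]
width: 0.0186
gripper_force: 30.0
```

```bash
python3 -c "from h import *;tan()"
```

```text
t 17.2 angle 3.1567 from seat 1.009 Ftan 6.3047095130210185 Frad 1.9816159278882275 Fz 2.7037810939348943 Mz 0.036977279791761596 z 0.13452116991329444 w 0.018599832778803962
```

{"op": "servo_tool", "data": {"commands": [0,0,0,0,0,0,0,0,0,0,0,0,0,0,0,0,0,0,0,0,0,0,0,0,0,0,0,0,0,0,0,0,0,0,0]}}

```text
time: 17.82
tool_pos: [0.5063, -0.0957, 0.1345]
ee_rot: [1.0, 0.014, 0.0, 0.001]
contact_force: [-1.2, -5.9, 3.3]
width: 0.0187
gripper_force: 30.0
```

Run:
```python
from h import *
tan()
c=cams.read_camera("wrist"); cv2.imwrite("pics/w7.png",cv2.convertScaleAbs(cv2.resize(c["color"][10:200,90:410],None,fx=2.5,fy=2.5,interpolation=2),alpha=1.5))
```

```text
t 17.825 angle 3.1554 from seat 1.011 Ftan 5.838984620822469 Frad 1.282188088764867 Fz 3.3270846945758117 Mz 0.04382094379533788 z 0.13451445338546988 w 0.01872787558605038
```

View pics/w7.png

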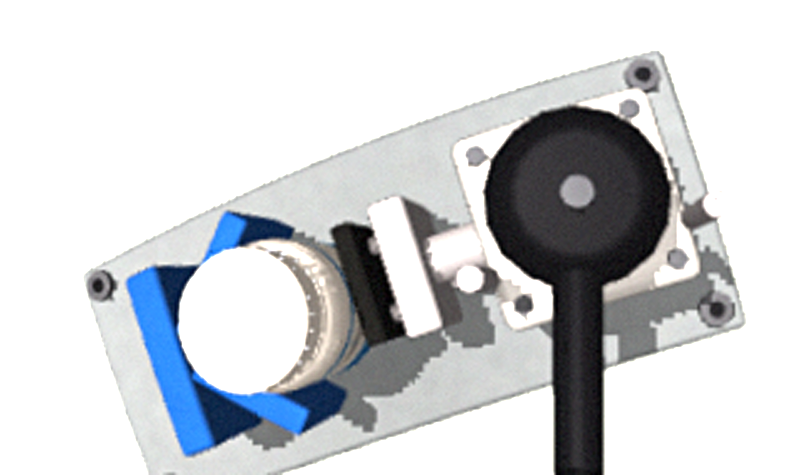

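```bash
cat >> h.py <<'E'
def prof(yaw=19.0,o=(.5723,-.024)):
    c=cams.read_camera("wrist"); f=200/np.tan(np.radians(c["vfov"]/2)); a=np.radians(yaw)
    X,Y=np.meshgrid(np.arange(-.04,.04,.0005),np.arange(-.06,.06,.0005))
    P=np.stack([o[0]+X*np.cos(a)-Y*np.sin(a),o[1]+X*np.sin(a)+Y*np.cos(a),np.full_like(X,.0585)],-1)
    q=R.from_quat(c["orientation"]).inv().apply((P-c["position"]).reshape(-1,3)); r=np.hypot(q[:,0],q[:,1]); t=np.arctan2(r,q[:,2])
    mx=(c["cx"]+f*t*q[:,0]/r).reshape(X.shape).astype(np.float32); my=(c["cy"]+f*t*q[:,1]/r).reshape(X.shape).astype(np.float32)
    w=cv2.remap(c["color"],mx,my,cv2.INTER_LINEAR); np.save("w%06.2f.npy"%manip.read_state()["time"],w)
    return w,X[0],Y[:,0]
E
python3 - <<'E'
from h import *
w,x,y=prof(); g=w.mean(2)
for xx in(-.017,-.012,0,.012,.017):
    i=abs(x-xx)<.0015; p=g[:,i].mean(1)
    print(xx,[(round(y[k]*1000),int(p[k])) for k in range(10,150,2)])
E
```

```text
-0.017 [(-55, 203), (-54, 233), (-53, 240), (-52, 239), (-51, 190), (-50, 158), (-49, 147), (-48, 144), (-47, 143), (-46, 131), (-45, 116), (-44, 106), (-43, 102), (-42, 109), (-41, 120), (-40, 125), (-39, 103), (-38, 76), (-37, 75), (-36, 76), (-35, 75), (-34, 75), (-33, 77), (-32, 71), (-31, 54), (-30, 51), (-29, 53), (-28, 53), (-27, 53), (-26, 50), (-25, 98), (-24, 168), (-23, 208), (-22, 215), (-21, 213), (-20, 212), (-19, 212), (-18, 213), (-17, 213), (-16, 215), (-15, 212), (-14, 162), (-13, 57), (-12, 9), (-11, 9), (-10, 5), (-9, 8), (-8, 7), (-7, 14), (-6, 21), (-5, 25), (-4, 27), (-3, 27), (-2, 25), (-1, 28), (0, 56), (1, 77), (2, 71), (3, 65), (4, 68), (5, 73), (6, 71), (7, 76), (8, 79), (9, 92), (10, 105), (11, 112), (12, 119), (13, 128), (14, 141)]
-0.012 [(-55, 12), (-54, 12), (-53, 50), (-52, 162), (-51, 222), (-50, 238), (-49, 237), (-48, 234), (-47, 227), (-46, 162), (-45, 61), (-44, 48), (-43, 51), (-42, 52), (-41, 99), (-40, 170), (-39, 209), (-38, 213), (-37, 212), (-36, 209), (-35, 199), (-34, 166), (-33, 98), (-32, 75), (-31, 56), (-30, 50), (-29, 53), (-28, 53)
[... 2087 characters left out ...]
-48, 240), (-47, 238), (-46, 227), (-45, 209), (-44, 166), (-43, 134), (-42, 146), (-41, 144), (-40, 146), (-39, 144), (-38, 143), (-37, 144), (-36, 145), (-35, 146), (-34, 146), (-33, 145), (-32, 145), (-31, 139), (-30, 120), (-29, 92), (-28, 65), (-27, 51), (-26, 49), (-25, 98), (-24, 171), (-23, 215), (-22, 221), (-21, 217), (-20, 213), (-19, 211), (-18, 209), (-17, 207), (-16, 208), (-15, 203), (-14, 170), (-13, 126), (-12, 116), (-11, 93), (-10, 67), (-9, 40), (-8, 17), (-7, 14), (-6, 21), (-5, 26), (-4, 26), (-3, 24), (-2, 23), (-1, 40), (0, 113), (1, 144), (2, 136), (3, 129), (4, 117), (5, 98), (6, 80), (7, 83), (8, 96), (9, 124), (10, 148), (11, 175), (12, 201), (13, 220), (14, 196)]
```

{"op": "servo_tool", "data": {"commands": [0,0.0018,0,0,0,-0.02,0,0.0001,0.0036,0,0,0,-0.04,0,0.0002,0.0054,0,0,0,-0.06,0,0.0003,0.0071,0,0,0,-0.08,0,0.0005,0.0089,0,0,0,-0.1,0]}}

```text
time: 18.55
tool_pos: [0.5064, -0.0871, 0.1344]
ee_rot: [0.999, -0.037, -0.0, 0.001]
contact_force: [-2.4, -6.7, 3.5]
width: 0.0184
gripper_force: 30.0
```

```bash
cat >> h.py <<'E'
def edges():
    w,x,y=prof(); g=w.mean(2)
    def cross(p,lo,hi,lev,up):
        for k in range(len(y)-1):
            if lo<=y[k]*1e3<=hi and ((p[k]<lev<=p[k+1]) if up else (p[k]>=lev>p[k+1])): return round(1e3*(y[k]+.0005*(lev-p[k])/(p[k+1]-p[k])),2)
    for xx in(-.017,-.012,0,.012,.017):
        p=g[:,abs(x-xx)<.0015].mean(1); print(xx,"jaw rear",cross(p,-27,-15,130,True),"jaw front",cross(p,-20,-5,165,False),"pad",cross(p,-5,8,45,True))
    b=(w[:,:,0].astype(int)-w[:,:,2]); 
    for xx in(-.03,.03): # V block blue arms nearest edge
        p=b[:,abs(x-xx)<.002].mean(1); print("V",xx,cross(p,-10,55,60,True))
E
python3 - <<'E'
from h import *
tan(); edges()
E
```

```text
t 18.55 angle 3.0586 from seat 1.107 Ftan 6.90786209638558 Frad 1.804739356956993 Fz 3.5057453671966066 Mz 0.05385329180992833 z 0.13443111497812774 w 0.018437494090675476
-0.017 jaw rear -23.64 jaw front -12.96 pad -0.11
-0.012 jaw rear -23.69 jaw front -13.0 pad -0.09
0 jaw rear -23.66 jaw front -13.07 pad -0.02
0.012 jaw rear -23.68 jaw front -13.28 pad -0.45
0.017 jaw rear -23.67 jaw front -12.84 pad -0.79
V -0.03 25.94
V 0.03 26.32
```

```bash
sed -i 's/^def prof(yaw=19.0,o=(.5723,-.024)):/def prof(yaw=19.0,o=(.5723,-.024),c=None):/; s/^    c=cams.read_camera("wrist"); f=200/    c=c or cams.read_camera("wrist"); f=200/; s/np.save("w%06.2f.npy"%manip.read_state()\["time"\],w)/pass/; s/^def edges():/def edges(c=None):/; s/w,x,y=prof(); g=/w,x,y=prof(c=c); g=/' h.py
python3 - <<'E'
from h import *
s=manip.read_state(); c=cams.read_camera("wrist")
Rt=R.from_quat(s["ee_rot"]); rp=Rt.inv().apply(np.array(c["position"])-s["tool_pos"]); rr=Rt.inv()*R.from_quat(c["orientation"])
for n,p,q in(("w3",[.5134,-.0584,.1346],[.9807,-.1954,-.0008,.0007]),("w4",[.5171,-.135,.1457],[.9672,.2538,.0012,.0002]),("w5",[.5184,-.1378,.1354],[.965,.261,.001,.001]),("w6",[.5085,-.1136,.1346],[.994,.113,0,.001]),("w7",[.5063,-.0957,.1345],[1,.014,0,.001])):
    im=cv2.imread(f"pics/{n}.png"); full=np.zeros((400,640,3),np.uint8)
    if n in("w3","w4"): full=im
    else: full[10:200,90:410]=cv2.resize(im,(320,190),interpolation=cv2.INTER_AREA)
    Rq=R.from_quat(q); d=dict(c); d["color"]=(full/1.5).astype(np.uint8); d["position"]=np.array(p)+Rq.apply(rp); d["orientation"]=(Rq*rr).as_quat()
    print(n)
    w,x,y=prof(c=d); g=w.mean(2); pr=g[:,abs(x)<.0015].mean(1)
    print([(round(y[k]*1000),int(pr[k])) for k in range(28,124,2)])
E
```

```text
w3
[(-46, 170), (-45, 167), (-44, 162), (-43, 170), (-42, 170), (-41, 170), (-40, 170), (-39, 158), (-38, 97), (-37, 79), (-36, 150), (-35, 170), (-34, 170), (-33, 170), (-32, 170), (-31, 170), (-30, 170), (-29, 170), (-28, 170), (-27, 170), (-26, 166), (-25, 128), (-24, 85), (-23, 22), (-22, 5), (-21, 8), (-20, 8), (-19, 7), (-18, 14), (-17, 24), (-16, 27), (-15, 26), (-14, 26), (-13, 26), (-12, 26), (-11, 33), (-10, 38), (-9, 56), (-8, 82), (-7, 71), (-6, 72), (-5, 79), (-4, 66), (-3, 85), (-2, 96), (-1, 103), (0, 115), (1, 127)]
w4
[(-46, 10), (-45, 24), (-44, 113), (-43, 153), (-42, 167), (-41, 170), (-40, 170), (-39, 170), (-38, 170), (-37, 167), (-36, 138), (-35, 70), (-34, 62), (-33, 133), (-32, 168), (-31, 170), (-30, 170), (-29, 170), (-28, 170), (-27, 170), (-26, 170), (-25, 170), (-24, 170), (-23, 167), (-22, 96), (-21, 11), (-20, 4), (-19, 8), (-18, 7), (-17, 6), (-16, 6), (-15, 13), (-14, 21), (-13, 24), (-12, 25), (-11, 24), (-10, 23), (-9, 31), (-8, 67), (-7, 75), (-6, 53), (-5, 68), (-4, 71), (-3, 53), (-2, 74), (-1, 85), (0, 87), (1, 95)]
w5
[(-46, 14), (-45, 77), (-
[... 895 characters left out ...]
-14, 6), (-13, 5), (-12, 7), (-11, 6), (-10, 5), (-9, 7), (-8, 15), (-7, 22), (-6, 25), (-5, 26), (-4, 26), (-3, 20), (-2, 26), (-1, 55), (0, 83), (1, 91)]
w7
[(-46, 170), (-45, 170), (-44, 165), (-43, 165), (-42, 169), (-41, 170), (-40, 170), (-39, 170), (-38, 170), (-37, 170), (-36, 170), (-35, 170), (-34, 170), (-33, 170), (-32, 170), (-31, 170), (-30, 170), (-29, 169), (-28, 149), (-27, 103), (-26, 62), (-25, 85), (-24, 150), (-23, 169), (-22, 170), (-21, 170), (-20, 170), (-19, 170), (-18, 170), (-17, 170), (-16, 170), (-15, 170), (-14, 159), (-13, 81), (-12, 9), (-11, 5), (-10, 6), (-9, 7), (-8, 7), (-7, 11), (-6, 19), (-5, 24), (-4, 25), (-3, 27), (-2, 24), (-1, 19), (0, 41), (1, 81)]
```

{"op": "servo_tool", "data": {"commands": [0.0002,0.0018,0,0,0,-0.02,0,0.0004,0.0035,0,0,0,-0.04,0,0.0007,0.0053,0,0,0,-0.06,0,0.001,0.0071,0,0,0,-0.08,0,0.0013,0.0088,0,0,0,-0.1,0]}}

```text
time: 19.27
tool_pos: [0.5075, -0.0783, 0.1343]
ee_rot: [0.996, -0.087, -0.0, 0.001]
contact_force: [-4.0, -6.7, 3.5]
width: 0.0187
gripper_force: 30.0
```

```bash
cat >> h.py <<'E'
def gap():
    w,x,y=prof(); p=w.mean(2)[:,abs(x)<.0015].mean(1); Y=y*1e3
    def up(lev,lo,hi):
        for k in range(len(Y)-1):
            if lo<Y[k]<hi and p[k]<lev<=p[k+1]: return round(Y[k]+.5*(lev-p[k])/(p[k+1]-p[k]),2)
    r=up(115,-28,-15); b=up(16,r+12,5); f=up(45,b,12); print("rear",r,"padback",b,"front",f,"gaps",b-r,f-r)
E
python3 -c "
from h import *
tan();gap()"
```

```text
t 19.275 angle 2.9596 from seat 1.206 Ftan 7.263463424341373 Frad 2.691779826216891 Fz 3.492493716299338 Mz 0.07401662860246207 z 0.13430475883845006 w 0.018718412119046485
rear -22.94 padback -6.3 front -0.11 gaps 16.64 22.830000000000002
```

{"op": "servo_tool", "data": {"commands": [0.0004,0.0018,0,0,0,-0.02,0,0.0008,0.0035,0,0,0,-0.04,0,0.0012,0.0052,0,0,0,-0.06,0,0.0016,0.0069,0,0,0,-0.08,0,0.0021,0.0087,0,0,0,-0.1,0]}}

```text
time: 19.95
tool_pos: [0.5094, -0.0697, 0.1342]
ee_rot: [0.991, -0.136, -0.001, 0.001]
contact_force: [-4.3, -7.6, 4.4]
width: 0.0185
gripper_force: 30.0
```

```bash
python3 -c "
from h import *
tan();gap()"; python3 arc.py "(.5102,-.067)" "(.5955,-.0945)" .1 .05
```

```text
t 19.95 angle 2.8613 from seat 1.305 Ftan 8.478581528095695 Frad 1.9975595151049097 Fz 4.43573177561506 Mz 0.11761145991904282 z 0.13424695581294277 w 0.018541597808665673
rear -22.01 padback -6.35 front -0.09 gaps 15.660000000000002 21.92
.1 [0.0006, 0.0017, 0, 0, 0, -0.02, 0, 0.0012, 0.0034, 0, 0, 0, -0.04, 0, 0.0018, 0.0051, 0, 0, 0, -0.06, 0, 0.0025, 0.0067, 0, 0, 0, -0.08, 0, 0.0032, 0.0084, 0, 0, 0, -0.1, 0] [0.5134, -0.0586]
.05 [0.0004, 0.0008, 0, 0, 0, -0.01, 0, 0.0007, 0.0016, 0, 0, 0, -0.02, 0, 0.0011, 0.0024, 0, 0, 0, -0.03, 0, 0.0015, 0.0033, 0, 0, 0, -0.04, 0, 0.0019, 0.0041, 0, 0, 0, -0.05, 0] [0.5153, -0.0545]
```

{"op": "servo_tool", "data": {"commands": [0.0009,0.0025,0,0,0,-0.03,0,0.0018,0.0051,0,0,0,-0.06,0,0.0028,0.0076,0,0,0,-0.09,0,0.0036,0.0093,0,0,0,-0.11,0,0.0036,0.0093,0,0,0,-0.11,0]}}

```text
time: 20.62
tool_pos: [0.5125, -0.0602, 0.1341]
ee_rot: [0.982, -0.19, -0.001, 0.001]
contact_force: [-5.6, -7.3, 5.0]
width: 0.0187
gripper_force: 30.0
```

```bash
python3 -c "
from h import *
tan();gap()"
```

```text
t 20.625 angle 2.7501 from seat 1.416 Ftan 8.871882576375146 Frad 2.342716853819723 Fz 4.95770021039549 Mz 0.07982062837025541 z 0.1340559657723857 w 0.018679031849517948
rear -20.96 padback -6.27 front 0.13 gaps 14.690000000000001 21.09
```

{"op": "servo_tool", "data": {"commands": [-0.0004,-0.0008,0.0003,0,0,0.01,0,-0.0008,-0.0014,0.0005,0,0,0.015,0,-0.0008,-0.0014,0.0005,0,0,0.015,0.02,-0.0008,-0.0014,0.0005,0,0,0.015,0.04,-0.0008,-0.0014,0.0005,0,0,0.015,0.06]}}

```text
time: 21.3
tool_pos: [0.5132, -0.0595, 0.1347]
ee_rot: [0.983, -0.182, 0.0, -0.0]
contact_force: [1.3, -0.2, 0.4]
width: 0.0327
gripper_force: 0.1
```

```bash
python3 -c "
from h import *
tan();gap()"
```

```text
t 21.3 angle 2.7395 from seat 1.427 Ftan -0.3090346562547228 Frad -1.2300547370270083 Fz 0.428081650763776 Mz -0.0022629286741567218 z 0.13466857162632062 w 0.0326832456181734
rear -20.91 padback -6.28 front -0.14 gaps 14.629999999999999 20.77
```

Released, with the jaw compression unchanged. Open further and retreat straight up.

{"op": "servo_tool", "data": {"commands": [0,0,0,0,0,0,0.06,0,0,0,0,0,0,0.06,0,0,0,0,0,0,0.06,0,0,0.01,0,0,0,0.06,0,0,0.03,0,0,0,0.06]}}

```text
time: 21.98
tool_pos: [0.5127, -0.0591, 0.1649]
ee_rot: [0.983, -0.182, -0.001, 0.0]
contact_force: [0.4, 0.5, 0.1]
width: 0.0597
gripper_force: 0.0
```

{"op": "servo_tool", "data": {"commands": [0,0,0.03,0,0,0,0.06,0,0,0.06,0,0,0,0.06,0,0,0.09,0,0,0,0.06,-0.02,0,0.09,0,0,0,0.06,-0.04,0,0.09,0,0,0,0.06]}}

```text
time: 22.6
tool_pos: [0.4729, -0.0593, 0.2555]
ee_rot: [0.983, -0.182, 0.001, -0.0]
contact_force: [-0.1, -0.2, -0.3]
width: 0.0602
gripper_force: 0.0
```

Run:
```python
from h import *
tan(); gap()
c=cams.read_camera("wrist")
m=cv2.inRange(cv2.cvtColor(c["color"],cv2.COLOR_BGR2HSV),(3,150,90),(16,255,255)); n,l,s,ce=cv2.connectedComponentsWithStats(m)
for i in range(1,n):
    if s[i,4]>30: print(s[i],ray(*ce[i],c,.138,True).round(4))
for cam in("wrist","side"):
    c=cams.read_camera(cam)
    for t in("bottle","green_cup","carton","small_bottle"): print(cam,t,[(np.round(d["position"],3).tolist(),round(d["p"],2)) for d in cams.look_for(t,c)[:3]])
```

```text
t 22.6 angle 2.8623 from seat 1.304 Ftan 0.21094869530356744 Frad 0.008197662248265666 Fz -0.31638295395514837 Mz 0.018657655561155447 z 0.2554680598528315 w 0.06018433250262554
rear -20.75 padback -5.44 front 0.17 gaps 15.309999999999999 20.92
[300 143  22  22 249] [ 0.5102 -0.0669  0.138 ]
wrist bottle [([0.561, -0.009, 0.093], 0.82), ([0.711, 0.016, 0.066], 0.59)]
wrist green_cup []
wrist carton [([0.521, -0.302, 0.025], 0.6)]
wrist small_bottle [([0.58, 0.323, 0.038], 0.81)]
side bottle [([0.556, -0.004, 0.089], 0.74), ([0.386, 0.086, 0.077], 0.51)]
side green_cup [([0.512, 0.357, 0.019], 0.57)]
side carton [([0.518, -0.305, 0.027], 0.68)]
side small_bottle [([0.567, 0.332, 0.042], 0.56)]
```

Run:
```python
from h import *
from scipy.optimize import least_squares
def pf(p,c,fish):
    q=R.from_quat(c["orientation"]).inv().apply(np.array(p)-c["position"]); f=200/np.tan(np.radians(c["vfov"]/2)); r=np.hypot(q[0],q[1])
    k=f*np.arctan2(r,q[2])/r if fish else f/q[2]
    return np.array([c["cx"]+k*q[0],c["cy"]+k*q[1]])
C=[]
for n in("scene","side","wrist"):
    c=cams.read_camera(n); m=cv2.inRange(cv2.cvtColor(c["color"],cv2.COLOR_BGR2HSV),(3,150,90),(16,255,255))
    e=pf([.511,-.064,.132],c,n=="wrist"); b=np.zeros_like(m); u,v=e.astype(int); b[max(v-20,0):v+20,u-20:u+20]=255; m&=b
    ys,xs=np.nonzero(m)
    if len(xs)<8: print(n,"no",len(xs),e); continue
    k=np.array([xs.mean(),ys.mean()]); C.append((c,n=="wrist",k)); print(n,len(xs),k,ray(*k,c,.135,n=="wrist").round(4))
for sub in(C[:2],C):
    r=least_squares(lambda p:np.concatenate([pf(p,c,f)-k for c,f,k in sub]),[.51,-.065,.13]); print(r.x.round(4),r.fun.round(2))
```

```text
scene no 0 [328.56049408 233.42437733]
side no 0 [347.77553034 207.31693445]
wrist 258 [313.30232558 156.90310078] [ 0.5099 -0.0666  0.135 ]
[ 0.5094 -0.0663  0.13  ] [-0. -0.]
[ 0.5094 -0.0663  0.13  ] [-0. -0.]
```

{"op": "servo_tool", "data": {"commands": [-0.02,0.06,0.02,0,0,0,0.06,-0.03,0.12,0.03,0,0,0,0.06,-0.04,0.18,0.03,0,0,0,0.06,-0.05,0.24,0.03,0,0,0,0.06,-0.05,0.3,0.03,0,0,0,0.06]}}

```text
time: 23.98
tool_pos: [0.4224, 0.243, 0.2849]
ee_rot: [0.983, -0.182, 0.0, -0.001]
contact_force: [1.5, -0.7, 0.6]
width: 0.0602
gripper_force: 0.0
```

{"op": "servo_tool", "data": {"commands": [-0.01,0.06,0,0,0,0,0.06,-0.02,0.12,0,0,0,0,0.06,-0.03,0.16,0,0,0,0,0.06,-0.05,0.2,0,0,0,0,0.06,-0.06,0.22,0,0,0,0,0.06]}}

```text
time: 24.6
tool_pos: [0.3907, 0.3926, 0.2708]
ee_rot: [0.983, -0.185, -0.012, 0.007]
contact_force: [0.5, 0.6, -3.0]
width: 0.0601
gripper_force: 0.0
```

Run:
```python
from h import *
from scipy.optimize import least_squares
st()
def pf(p,c):
    q=R.from_quat(c["orientation"]).inv().apply(np.array(p)-c["position"]); f=200/np.tan(np.radians(c["vfov"]/2)); return np.array([c["cx"]+f*q[0]/q[2],c["cy"]+f*q[1]/q[2]])
C=[]
for n in("scene","side"):
    c=cams.read_camera(n); m=cv2.inRange(cv2.cvtColor(c["color"],cv2.COLOR_BGR2HSV),(3,150,90),(16,255,255))
    e=pf([.511,-.064,.132],c); b=np.zeros_like(m); u,v=e.astype(int); b[v-12:v+12,u-12:u+12]=255; m&=b
    ys,xs=np.nonzero(m)
    if len(xs)<8: print(n,"no",len(xs),e); continue
    k=np.array([xs.mean(),ys.mean()]); C.append((c,k)); print(n,len(xs),k,ray(*k,c,.128).round(4),ray(*k,c,.137).round(4))
r=least_squares(lambda p:np.concatenate([pf(p,c)-k for c,k in C]),[.51,-.065,.13]); print(r.x.round(4),r.fun.round(2))
```

```text
time 24.6
tool_pos [0.3907 0.3926 0.2708]
ee_rot [ 0.9827 -0.1849 -0.012   0.0066]
contact_force [ 0.4765  0.6151 -2.9748]
torque [0.0055 0.1068 0.0437]
width 0.0601
gripper_force 0.0
joint_positions [-1.7934  0.2105  1.0944  1.6531 -0.1996  1.4196 -2.6156]
scene 37 [329. 233.] [ 0.5139 -0.0624  0.128 ] [ 0.5113 -0.0654  0.137 ]
side 39 [348.97435897 207.        ] [ 0.5141 -0.0679  0.128 ] [ 0.5095 -0.0672  0.137 ]
[ 0.5098 -0.0666  0.139 ] [-0.14  0.33 -0.17 -0.37]
```

Run:
```python
from h import *
for n,hub in(("scene",(359.6,230)),("side",(356.4,189.4))):
    c=cams.read_camera(n); A=cv2.imread(f"pics/{n}0.png"); B=c["color"]
    for nm,im in(("0",A),("now",B)):
        u,v=map(int,hub); g=im[v-16:v+17,u-16:u+17]; g=cv2.resize(g,None,fx=8,fy=8,interpolation=cv2.INTER_CUBIC)
        m=(g.max(2)<45).astype(np.uint8); m=cv2.morphologyEx(m,cv2.MORPH_OPEN,cv2.getStructuringElement(cv2.MORPH_ELLIPSE,(81,81)))
        cs=max(cv2.findContours(m,0,1)[0],key=cv2.contourArea,default=None)
        if cs is not None: (x,y),r=cv2.minEnclosingCircle(cs); bx=cv2.boundingRect(cs); print(n,nm,"area",cv2.contourArea(cs)/64,"c",x/8,y/8,r/8,np.array(bx)/8,[q/8 for q in np.mean(np.nonzero(m),1)[::-1]])
    # upper-half template match
    gA=cv2.cvtColor(A,cv2.COLOR_BGR2GRAY);gB=cv2.cvtColor(B,cv2.COLOR_BGR2GRAY)
    u,v=map(int,hub)
    for lab,(x0,y0,w,h) in(("hubtop",(u-8,v-11,20,13)),("hubdot",(u-5,v-5,11,10)),("plate",(302,200,12,14) if n=="scene" else (295,205,14,18))):
        t=cv2.resize(gA[y0:y0+h,x0:x0+w],None,fx=10,fy=10,interpolation=2); s=cv2.resize(gB[y0-3:y0+h+3,x0-3:x0+w+3],None,fx=10,fy=10,interpolation=2)
        r=cv2.matchTemplate(s,t,cv2.TM_CCOEFF_NORMED); _,mx,_,lc=cv2.minMaxLoc(r); print(n,lab,mx,(np.array(lc)-30)/10)
    d={z:proj([.5955,-.0945,z],c) for z in(.1,.11)}; print("px per 10mm up",d[.11]-d[.1])
```

```text
scene 0 area 133.6484375 c 15.664958953857422 20.379610061645508 7.296584606170654 [ 8.5   14.75  14.5   11.875] [np.float64(15.591442760362844), np.float64(20.71345734297853)]
scene now area 137.3125 c 15.321674346923828 20.478784561157227 7.558414459228516 [ 8.    14.5   14.875 12.25 ] [np.float64(15.351062045835663), np.float64(20.63299329234209)]
scene hubtop 0.9971479773521423 [0.1 0. ]
scene hubdot 0.976616382598877 [0.  0.1]
scene plate 0.9981086254119873 [0. 0.]
px per 10mm up [ 0.3 -1.5]
side hubtop 0.9997202754020691 [0. 0.]
side hubdot 0.9782465100288391 [ 0.  -0.1]
side plate 0.9953943490982056 [0. 0.]
px per 10mm up [ 0.2 -1.6]
```

```bash
python3 -c "
from h import *
print(manip.job_done())"
```

```text
the job is handed in; nothing more can be done
None
```

I handed the job in with the bottle clamped and standing in the V block. By my estimate the jaw presses with about 33–36 N, judged from the pad compression in the images and the lever angle. The lever is released and seated, though it settled back about 0.07 rad when I let go. The green cup, carton and small bottle did not move. Early on, a finger came down on the knob with about 42 N; I backed off and regripped. `job_done()` returned no verdict.

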